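# Close and clamp the hold-down bar over a leaded glass panel

## Task

Swing the aluminium hold-down bar across the leaded panel until its end sits home in the fork, then push the yellow-headed pin fully down to lock it there. Then turn the black wing knob backwards (anticlockwise seen from above) until it drops into its thread with a click, and turn it forwards (clockwise) until it stops, tight. Do not press on the glass, leave everything else on the bench where it is, and let go of everything at the end.

Things in the scene. Friction and masses are not known exactly. Their poses are not given: they have to be found in the camera images.
- jig: fixed plywood jig board, x -200 to +160, y -230 to +230 mm, 14 mm thick; place and yaw vary. Origin on the bench, z up. The stud with bar and knob stands at (0, -150) mm, the pin's fork at (0, +150) mm: a grey block 60 mm wide in x, y 113 to 217 mm, upper plate's top 78 mm above the bench, open towards -x and +x at 38 to 68 mm height, where the bar's end swings in.
- hold_bar (a joint): swing of the bar about the stud, rad: 0 = home in the fork (a stop), grows to 0.75 towards the jig's +x side; starts at 0.30 to 0.60. Stays where left; about 1 N at the handle moves it. At angle a the handle is at jig (200 sin a, -150 + 200 cos a) mm. The pin passes the bar's hole only within about 0.02 rad of home; if the pin is down first the bar cannot come home.
- bar_handle (a point): centre of the upright round red handle on the bar (22 mm diameter; 68 to 114 mm above the bench; this point is 96 mm up and 200 mm from the stud). The aluminium bar below it is 30 mm wide, its underside 46 mm and its top 66 mm above the bench.
- lug_hole (a point): top of the 18 mm hole in the bar's end, 300 mm from the stud, 66 mm above the bench
- lock_pin (a joint): travel of the headed pin, m: 0 = raised, 0.040 = fully down, head on the fork's upper plate. Friction of 6 N holds it where it is left; it cannot be pulled out.
- pin_top (a point): centre of the top of the pin's round yellow head (34 mm diameter, 14 mm thick; steel shank 14 mm diameter, 50 mm below the head; 64 mm in all); 132 mm above the bench when raised, 92 mm when down
- wing_knob (a joint): turn of the black wing knob, rad, positive anticlockwise from above (backing). Starts at -1.1 to -0.5, on the thread's end ridge; turned forwards there it only binds at -1.25. Backed to about 0 it falls off the ridge 10 mm into the thread (click) if free to sink (let go or loosely held); stop at +0.40. Then clockwise it sinks 3 mm per rad to the tight stop at -1.25. Friction 0.06 N m holds it.
- knob_drop (a joint): how far the knob has sunk on the stud, m: 0 = resting on the ridge, not engaged; about 0.010 after the click; about 0.013 to 0.014 when tight
- knob_grip (a point): centre of the knob's wing, on the stud's axis, 34 mm above the knob's underside, 18 mm below its top; 116 mm above the bench at the start, about 102 when tight. x axis along the wing, z up. The wing is an upright plate 80 mm long, 16 mm thick, from 8 to 52 mm above the underside, over a round hub 38 mm wide, 9 mm high; nothing within 60 mm around it is higher than the bar's top.
- knob_seat (a point): where the knob's underside comes when tight: on the stud's axis, 68 mm above the bench
- panel: leaded stained-glass panel lying on the jig, 260 (x) x 200 (y) x 10 mm, origin under its centre, top 24 mm above the bench; fragile
- weight_a: round lead weight, 44 mm diameter, 38 mm high, on the glass; origin under its centre
- weight_b: the other lead weight, the same, on the glass
- putty_knife: putty knife, 190 mm, lying on the bench; origin at its middle
- scrub_brush: black scrubbing brush, 50 x 130 mm, with an upright handle to 147 mm
- cement_tub: grey tub, 170 x 120 x 75 mm
- flux_jar: jar with yellow cap, 68 mm diameter, 100 mm high
- flux_brush: white-handled brush, 170 mm, lying

How it is judged:
On the way, in this order (a step that is already met when the one before it is completed fails the run):
1. the bar is home in the fork (joint below 0.03 rad) (value of joint hold_bar below 0.03 rad), for 0.2 s.
2. the pin is fully down (at least 37 of 40 mm) with the bar home (value of joint lock_pin above 0.037 m and value of joint hold_bar below 0.03 rad), for 0.2 s.
3. the knob, backed off, has dropped into its thread start (sunk more than 7 mm) and is not yet tight (value of joint knob_drop above 0.007 m and value of joint wing_knob above -0.3 rad), for 0.1 s.
At the end, for the whole second after the job is handed in: Bar home in the fork (below 0.03 rad), pin down at least 37 of its 40 mm, knob turned forwards to its stop (below -1.05 rad; the stop is at -1.25) and sunk more than 11.5 mm, bar and knob at rest (all of step 2 and value of joint wing_knob below -1.05 rad and value of joint knob_drop above 0.0115 m and velocity of joint wing_knob between -0.05 and 0.05 rad/s and velocity of joint hold_bar between -0.05 and 0.05 rad/s); the robot touches nothing.
It fails at once if the glass panel is pressed with more than 18 N (the weights on it make 7 N) (contact force between panel and anything else above 18 N).
It fails at once if a bystander (weight, knife, brush, tub or jar) is moved by more than 40 mm (distance of any of weight_a, weight_b, putty_knife, scrub_brush, cement_tub, flux_jar, flux_brush from where it was at the start of the episode above 0.04 m).
It also fails if it takes over 61 s, if anything falls off the work surface, if the arm or the gripper's body presses on something with over 40 N, if the wrist force passes 120 N, or if a joint passes its speed limit or range.

## Robot

A 6-joint arm with a two-finger parallel gripper is mounted at the origin on the work surface. World frame = base frame: x ahead of the robot, y to its left, z up, the work surface at z = 0. Lengths are in m, angles in rad, forces in N, time in s.
With the tool pointing down it reaches from about 0.4 to 0.825 m from the base axis. Payload 7 kg.
Tool frame: the origin (TCP) lies midway between the tips of the shut fingers; the grasp point (between the pads) lies 19 mm behind it; z points along the fingers, y is the line along which they close (so a half turn about z gives the same grasp; the last joint's range is limited). The gripper opens to 88 mm and grips with 3 to 60 N. Pads are 19 mm wide; open, the fingers measure 130 mm over their backs; the gripper's body (78 mm by 193 mm) begins 47 mm behind the grasp point.
Start: joints at [-0.958, 0.359, 0.012, 0, -1.224, -0.288], TCP at [0.215, -0.64, 0.227] pointing down, gripper open.
Joint ranges: [-3.07, 3.07], [-1.43, 2.12], [-1.02, 1.25], [-3.03, 1.67], [-3.05, -0], [-3.03, 3.03]. Speed limits (rad/s): [2.39, 2.39, 3.01, 3.14, 3.14, 3.14].

## Interface

Orientations are given as [roll, pitch, yaw] about the fixed x, y, z axes, in that order (R = Rz(yaw) Ry(pitch) Rx(roll)).
In Python, from station import arm gives the robot as it stands. The module is installed in compiled form; this text tells all that it offers.
- The arm moves only by the tool carry_out, never from a script. Its argument "commands" is a list of rows, each a list of 4 numbers: the shift along the world's x, y, z in units of 50 mm (1.0 is 50 mm), then the turn about the world's z in units of 6 degrees (1.0 is 6 degrees). A call has exactly 10 rows; each row is the pose to reach, as a shift and turn from the pose commanded when the call began; what a row does not reach only later rows make up. A row lasts 1/8 s, in which the tool goes at most 62.5 mm and 10.7 degrees, less where a joint would pass 70% of its speed; a pose out of reach is approached as far as the arm can. A call with a gripper value outside its range is refused whole. "claw" is the closure, from 0 (fully open) to 1 (shut), set as the call begins (left out, the last holds). The fingers move at their own pace and stop on an object; "force" is the grip in N (left out, the last holds). Time passes only in rows, so rows that repeat a pose let the fingers close, or fill a call up. It gives the time, the measured TCP pose, the force, the opening and the grip force at its end, in the units of the state.
- arm.get_state(): the state, without advancing time (a new reading comes with each control period).
- arm.grab_frame(name): name is "scene" or "top" or "wrist"; returns a dict with "pixels" (420x560x3 uint8, red, green, blue), "fx", "fy", "cx", "cy" (pixels), "k1" (the pictures are not rectified: a ray, as slopes to the right and down, at radius r is drawn at 1 + k1 r^2 times it, then the intrinsics apply), "eye" and "orientation" of the camera in the world. Camera axes: x right, y down, z forward; pixel columns grow to the right and rows downward; lengths in m; the calibration is good to about 2 mm. A picture is of the moment at which its call begins. There is no depth.
- arm.job_done(): hands the job in; it is judged then, once.
Trained networks look in a picture, given as the dict that the camera call returned (one of the last four; its "shot" number tells which), for a name from the list of things; names that differ only in an ending like _2 or _b are one class to them, and where a whole thing is asked for, a point or a joint stands for the part that bears it (a point fixed in the world has none). Each returns a list of dicts, best first, with "conf" (0 to 1); they miss things now and then, are a little off and sometimes report something else, mostly with a low value. They report only what shows in the picture. A call takes as long as a camera call.
- arm.regions_of(picture, query): "pixels" (420x560 bool, what is visible of it) and "uv" ([column, row] in pixels, amid what is visible of it).
- arm.mark_of(picture, query): "uv" ([column, row] in pixels: a listed point, or the origin of a listed thing).
The state is a dict: "t": time; "q": joint angles; "qd": joint speeds; "joint_efforts": joint torques, N m; "eef_pos": TCP position; "ee_rot": TCP orientation; "force": force on the tool from outside, world axes, zero at the start; "moment": the same for the moment, N m; "width": finger opening in m; "gripper_force": force on a finger pad.
Only numpy, scipy, OpenCV 4.12 (cv2) and the standard library are available. Lean on these libraries where they do the work, as an engineer would, in place of code of your own. Each camera call takes 0.05 s, during which the arm holds its last target. There are 200 camera calls.

## Working session

There is one attempt and no reset: what is moved stays moved. The work goes in short steps, Python scripts to look and compute and a tool call to move; the robot and the scene stay as the last step left them, time stands still between calls to the robot, and variables do not carry over. Pictures are saved under pics/ and viewed, at most 10 in all, crops included, and the job is handed in when it is done.

Besides the shell and the picture viewer there is one more tool, called after ">>>" by a JSON object that holds its "method" and its "body", one argument or row to a line. carry_out: Moves the arm, as the interface text tells. Its arguments: {"type":"object","properties":{"commands":{"type":"array","items":{"type":"array","items":{"type":"number"}}},"claw":{"type":"number"},"force":{"type":"number"}},"required":["commands"]}

```bash
mkdir -p pics
cat > h.py <<'E'
import numpy as np, cv2
from station import arm
from scipy.spatial.transform import Rotation as R
def cam(p):
    o=np.array(p["orientation"],float)
    Rm=o if o.shape==(3,3) else (R.from_euler('xyz',o).as_matrix() if o.size==3 else None)
    return np.array(p["eye"],float),Rm
def ray(p,uv):
    K=np.array([[p["fx"],0,p["cx"]],[0,p["fy"],p["cy"]],[0,0,1.]])
    s=cv2.undistortPoints(np.array([[uv]],float),K,np.array([p["k1"],0,0,0.]))[0,0]
    e,M=cam(p); return e,M@np.array([s[0],s[1],1.])
def at_z(p,uv,z):
    e,d=ray(p,uv); return e+d*(z-e[2])/d[2]
def proj(p,X):
    e,M=cam(p)
    K=np.array([[p["fx"],0,p["cx"]],[0,p["fy"],p["cy"]],[0,0,1.]])
    return cv2.projectPoints(np.array(X,float).reshape(-1,3),cv2.Rodrigues(M.T)[0],-M.T@e,K,np.array([p["k1"],0,0,0.]))[0].reshape(-1,2)
def save(p,n): cv2.imwrite("pics/"+n,p["pixels"][:,:,::-1])
E
python3 - <<'E'
from h import *
Z=dict(bar_handle=.096,lug_hole=.066,pin_top=.132,knob_grip=.116,knob_seat=.068,jig=0,panel=.014,weight_a=.024,scrub_brush=0,cement_tub=0,flux_jar=0,putty_knife=0,flux_brush=0)
print(arm.get_state())
for c in("top","scene"):
    p=arm.grab_frame(c); save(p,c+"1.png"); print(c,p["eye"],p["orientation"],p["fx"],p["k1"])
    for n,z in Z.items():
        for m in arm.mark_of(p,n)[:2]: print(n,round(m["conf"],2),np.round(m["uv"]),np.round(at_z(p,m["uv"],z),4))
E
```

```text
{'t': 0.0, 'q': array([-9.57940023e-01,  3.59343987e-01,  1.10742120e-02, -3.96012593e-04,
       -1.22407466e+00, -2.88125975e-01]), 'qd': array([-0.00046991,  0.00108804,  0.00063074, -0.00117234,  0.00137143,
       -0.00069259]), 'joint_efforts': array([ 1.17770705e-04, -5.82722032e+01,  2.93058336e+01,  6.99735403e+00,
        6.91729132e-03, -1.60240966e-04]), 'eef_pos': array([ 0.21521583, -0.63926203,  0.22564884]), 'ee_rot': array([ 3.14000256e+00, -8.30177626e-05, -2.81699712e+00]), 'force': array([ 0.02069497, -0.19865463, -0.20971946]), 'moment': array([ 0.02459865, -0.01840372, -0.00718915]), 'gripper_force': 0.0, 'width': 0.0874466301178247}
top [ 0.37014152 -0.04734571  1.14457392] [-3.02467748e+00  1.76770436e-05 -1.55884090e+00] 390.2194467133843 0.035821479755152985
bar_handle 0.66 [264. 174.] [6.072e-01 2.000e-04 9.600e-02]
lug_hole 0.86 [236. 154.] [0.6692 0.0826 0.066 ]
pin_top 0.44 [209. 189.] [0.5564 0.1433 0.132 ]
knob_grip 0.69 [318. 224.] [ 0.4684 -0.1445  0.116 ]
knob_grip 0.61 [452. 205.] [ 0.5246 -0.4979  0.116 ]
knob_seat 0.81 [320. 224.] [ 0.4731 -0.156
[... 754 characters left out ...]
grip 0.68 [243. 216.] [ 0.4607 -0.1454  0.116 ]
knob_grip 0.27 [338. 219.] [0.6764 0.0636 0.116 ]
knob_seat 0.86 [250. 226.] [ 0.4827 -0.1373  0.068 ]
jig 0.61 [287. 214.] [0.5059 0.0126 0.    ]
jig 0.51 [284. 214.] [0.5    0.0042 0.    ]
panel 0.61 [282. 213.] [ 0.4982 -0.0034  0.014 ]
panel 0.26 [395. 154.] [0.6139 0.4875 0.014 ]
weight_a 0.62 [280. 188.] [0.4225 0.0585 0.024 ]
weight_a 0.41 [263. 200.] [ 0.4197 -0.0206  0.024 ]
scrub_brush 0.89 [163. 332.] [ 0.5364 -0.5407  0.    ]
cement_tub 0.64 [396. 153.] [0.6103 0.5074 0.    ]
cement_tub 0.58 [163. 335.] [ 0.5425 -0.544   0.    ]
putty_knife 0.89 [200. 333.] [ 0.615 -0.462  0.   ]
flux_brush 0.86 [161. 279.] [ 0.3947 -0.446   0.    ]
```

Run:
```python
from h import *
a=cv2.imread("pics/top1.png")[120:300,170:360]; b=cv2.imread("pics/scene1.png")[150:270,210:370]
cv2.imwrite("pics/c1.png",np.vstack([cv2.resize(a,(400,380),interpolation=3),]) )
cv2.imwrite("pics/c1.png",np.hstack([cv2.resize(a,(400,380),interpolation=3),cv2.resize(b,(400,300),interpolation=3)[:300].__class__.__call__(0) if 0 else cv2.copyMakeBorder(cv2.resize(b,(400,300),interpolation=3),0,80,0,0,0)]))
for c,z in(("top",.134),("scene",.12)):
    p=arm.grab_frame(c)
    for r in arm.regions_of(p,"knob_grip")[:2]:
        v,u=np.nonzero(r["pixels"]); print(c,r["conf"],r["uv"],len(u))
        P=np.array([at_z(p,(x,y),z)[:2] for x,y in zip(u,v)]); w,V=np.linalg.eigh(np.cov(P.T)); print(P.mean(0),np.sqrt(w),np.degrees(np.arctan2(V[1,1],V[0,1])))
```

```text
top 0.59 [243.7, 247.4] 175
[0.41446381 0.04524303] [0.00938135 0.00995604] 58.025780883216726
top 0.49 [316.9, 225.6] 258
[ 0.46839838 -0.14111905] [0.00742693 0.02034548] 109.32986997727454
scene 0.62 [246.6, 219.9] 226
[ 0.47755436 -0.14727607] [0.00958742 0.02209802] 112.87648721344652
scene 0.16 [350.6, 125.1] 461
[0.44644717 0.38602062] [0.0169591  0.03870285] 120.81262352337842
```

View pics/c1.png

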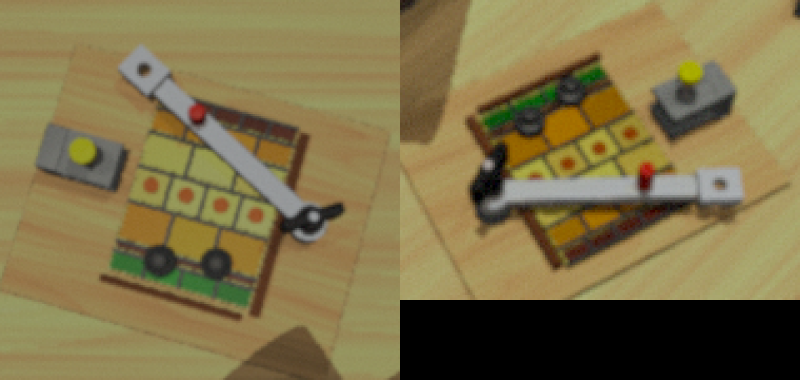

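>>> {"method": "carry_out", "body": {
  "commands": [
    [0.8,1.3,0,0.5],
    [1.6,2.6,0,1],
    [2.4,3.8,0,1.5],
    [3.2,5.0,0,2],
    [4,6.3,0,2.5],
    [4.7,7.5,0,3],
    [5.4,8.6,0,3.5],
    [6,9.7,0,4],
    [6.6,10.8,0,4.5],
    [7,11.5,0,4.7]
  ],
  "claw": 0
}}

```text
t: 2.85
eef_pos: [0.5423, -0.1047, 0.227]
ee_rot: [-3.141, 0.001, -2.323]
force: [1.2, -0.9, 0.2]
width: 0.0875
gripper_force: 0.0
```

>>> {"method": "carry_out", "body": {
  "commands": [
    [0.4,0.7,0,0],
    [0.8,1.3,0,0],
    [0.8,1.3,0,0],
    [0.8,1.3,0,0],
    [0.8,1.3,0,0],
    [0.8,1.3,0,0],
    [0.8,1.3,0,0],
    [0.8,1.3,0,0],
    [0.8,1.3,0,0],
    [0.8,1.3,0,0]
  ]
}}

```text
t: 4.1
eef_pos: [0.5815, -0.0417, 0.2266]
ee_rot: [3.142, -0.0, -2.325]
force: [0.3, -0.7, 0.6]
width: 0.0878
gripper_force: 0.0
```

Run:
```python
from h import *
s=arm.get_state(); print(s["t"],s["eef_pos"],s["ee_rot"],s["q"],s["force"])
p=arm.grab_frame("wrist"); save(p,"w1.png")
for n,z in dict(bar_handle=.096,lug_hole=.066,pin_top=.132,knob_grip=.116).items():
    for m in arm.mark_of(p,n)[:2]: print(n,round(m["conf"],2),np.round(m["uv"]),np.round(at_z(p,m["uv"],z),4))
```

```text
4.1 [ 0.58145588 -0.04172731  0.22655191] [ 3.14155851e+00 -6.54247747e-05 -2.32459646e+00] [ 2.63623860e-01  2.08417664e-01 -1.96868964e-01  5.81061616e-06
 -1.16558330e+00 -1.01742628e+00] [ 0.32103221 -0.6520579   0.57380507]
bar_handle 0.91 [288. 251.] [0.6096 0.0071 0.096 ]
lug_hole 0.75 [290. 315.] [0.6722 0.0796 0.066 ]
knob_grip 0.62 [292.  21.] [ 0.4706 -0.1405  0.116 ]
```

View pics/w1.png

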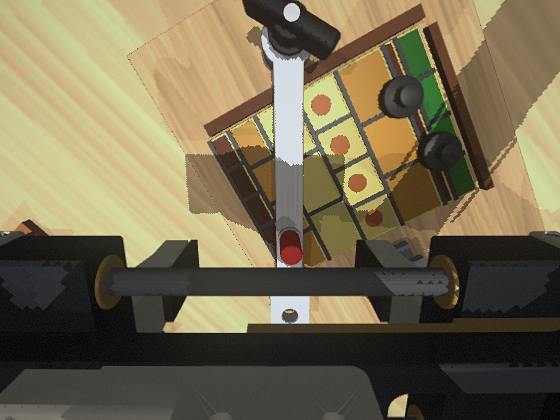

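>>> {"method": "carry_out", "body": {
  "commands": [
    [0.3,0.5,0,0],
    [0.5,0.9,0,0],
    [0.5,0.9,-0.5,0],
    [0.5,0.9,-1.2,0],
    [0.5,0.9,-1.9,0],
    [0.5,0.9,-2.5,0],
    [0.5,0.9,-2.9,0],
    [0.5,0.9,-2.95,0],
    [0.5,0.9,-2.95,0],
    [0.5,0.9,-2.95,0]
  ]
}}

```text
t: 5.6
eef_pos: [0.6073, 0.0037, 0.0801]
ee_rot: [-3.141, 0.001, -2.324]
force: [0.1, 0.8, 0.0]
width: 0.088
gripper_force: 0.0
```

>>> {"method": "carry_out", "body": {
  "commands": [
    [0,0,0,0],
    [0,0,0,0],
    [0,0,0,0],
    [0,0,0,0],
    [0,0,0,0],
    [0,0,0,0],
    [0,0,0,0],
    [0,0,0,0],
    [0,0,0,0],
    [0,0,0,0]
  ],
  "claw": 1,
  "force": 8
}}

```text
t: 6.85
eef_pos: [0.6065, 0.0033, 0.079]
ee_rot: [3.141, -0.0, -2.325]
force: [-0.6, 0.9, -0.1]
width: 0.022
gripper_force: 8.0
```

Run:
```python
from h import *
s=arm.get_state(); print(s["t"],s["eef_pos"],s["width"],s["gripper_force"],s["force"])
for k in range(2):
  for c in ("top","scene"):
    p=arm.grab_frame(c)
    for n,z in dict(bar_handle=.096,pin_top=.132,knob_grip=.116,knob_seat=.068,panel=.014).items():
        for m in arm.mark_of(p,n)[:1]: print(c,n,round(m["conf"],2),np.round(m["uv"]),np.round(at_z(p,m["uv"],z),4))
```

```text
6.85 [0.60645579 0.0033059  0.07899573] 0.022009396244817656 7.999924421310425 [-0.56779764  0.8577054  -0.07962911]
top bar_handle 0.85 [266. 170.] [ 0.6164 -0.0038  0.096 ]
top pin_top 0.41 [208. 191.] [0.55   0.1475 0.132 ]
top knob_grip 0.6 [319. 223.] [ 0.4703 -0.1464  0.116 ]
top knob_seat 0.8 [316. 223.] [ 0.4754 -0.1449  0.068 ]
top panel 0.83 [265. 214.] [5.073e-01 2.000e-04 1.400e-02]
scene bar_handle 0.64 [306. 220.] [ 0.6031 -0.0029  0.096 ]
scene knob_seat 0.76 [249. 224.] [ 0.4762 -0.1335  0.068 ]
scene panel 0.71 [280. 216.] [ 0.5013 -0.0163  0.014 ]
top bar_handle 0.91 [265. 172.] [0.6133 0.     0.096 ]
top pin_top 0.62 [211. 192.] [0.5469 0.1374 0.132 ]
top knob_grip 0.74 [319. 225.] [ 0.4663 -0.1475  0.116 ]
top knob_seat 0.91 [318. 226.] [ 0.4691 -0.1483  0.068 ]
top panel 0.6 [268. 216.] [ 0.501  -0.0069  0.014 ]
scene bar_handle 0.87 [307. 221.] [ 0.6062 -0.0019  0.096 ]
scene knob_grip 0.68 [242. 217.] [ 0.4603 -0.1485  0.116 ]
scene knob_seat 0.77 [250. 223.] [ 0.4712 -0.1285  0.068 ]
scene panel 0.97 [282. 213.] [ 0.4987 -0.0029  0.014 ]
```

>>> {"method": "carry_out", "body": {
  "commands": [
    [-0.19,0.14,0,0.6],
    [-0.38,0.28,0,1.1],
    [-0.58,0.41,0,1.7],
    [-0.77,0.53,0,2.2],
    [-0.98,0.64,0,2.8],
    [-1.19,0.74,0,3.3],
    [-1.35,0.8,0,3.8],
    [-1.51,0.86,0,4.2],
    [-1.51,0.86,0,4.2],
    [-1.51,0.86,0,4.2]
  ]
}}

```text
t: 9.3
eef_pos: [0.5305, 0.0468, 0.0791]
ee_rot: [3.141, 0.0, -1.884]
force: [0.4, 4.7, -4.8]
width: 0.0215
gripper_force: 8.0
```

>>> {"method": "carry_out", "body": {
  "commands": [
    [-0.03,0.01,0,0],
    [-0.06,0.02,0,0.1],
    [-0.1,0.03,0,0.2],
    [-0.12,0.035,0,0.3],
    [-0.12,0.035,0,0.3],
    [-0.12,0.035,0,0.3],
    [-0.12,0.035,0,0.3],
    [-0.12,0.035,0,0.3],
    [-0.12,0.035,0,0.3],
    [-0.12,0.035,0,0.3]
  ]
}}

```text
t: 10.55
eef_pos: [0.5248, 0.0484, 0.0791]
ee_rot: [3.142, 0.001, -1.853]
force: [2.0, 6.4, -3.7]
width: 0.0217
gripper_force: 8.0
```

>>> {"method": "carry_out", "body": {
  "commands": [
    [-0.02,0.0,0,0],
    [-0.04,0.0,0,0],
    [-0.06,0.0,0,0.1],
    [-0.08,0.0,0,0.1],
    [-0.08,0.0,0,0.1],
    [-0.08,0.0,0,0.1],
    [-0.08,0.0,0,0.1],
    [-0.08,0.0,0,0.1],
    [-0.08,0.0,0,0.1],
    [-0.08,0.0,0,0.1]
  ]
}}

```text
t: 11.8
eef_pos: [0.5239, 0.0483, 0.0798]
ee_rot: [-3.137, 0.002, -1.842]
force: [13.2, -0.6, -10.5]
width: 0.0215
gripper_force: 8.0
```

Run:
```python
from h import *
s=arm.get_state(); print(s["eef_pos"],s["force"],s["moment"])
p=arm.grab_frame("top"); a=p["pixels"][150:260,180:340,::-1]
q=arm.grab_frame("scene"); b=q["pixels"][140:250,220:380,::-1]
cv2.imwrite("pics/c2.png",np.hstack([cv2.resize(x,(400,275),interpolation=3) for x in(a,b)]))
for c in(p,q):
  for m in arm.mark_of(c,"pin_top")[:1]: print(np.round(m["uv"]),np.round(at_z(c,m["uv"],.132),4))
```

```text
[0.52386708 0.04827268 0.07978807] [ 13.15748228  -0.58508719 -10.45345286] [-0.21380304 -4.34551645 -0.01072645]
[454. 205.] [ 0.522  -0.4976  0.132 ]
[326. 179.] [0.5531 0.1431 0.132 ]
```

View pics/c2.png

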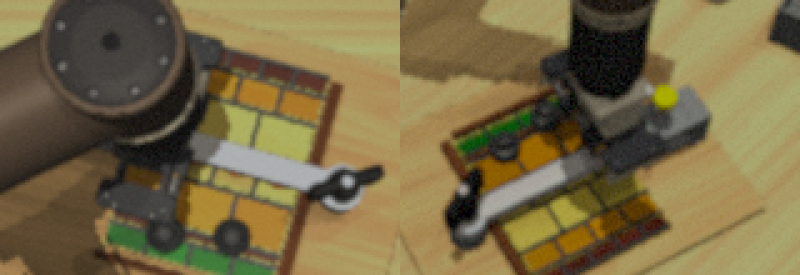

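>>> {"method": "carry_out", "body": {
  "commands": [
    [0.05,0,0,0],
    [0.05,0,0,0],
    [0.05,0,0,0],
    [0.05,0,0,0],
    [0.05,0,0,0],
    [0.05,0,0,0],
    [0.05,0,0,0],
    [0.05,0,0,0],
    [0.05,0,0,0],
    [0.05,0,0,0]
  ]
}}

```text
t: 13.25
eef_pos: [0.5239, 0.0482, 0.0796]
ee_rot: [-3.141, 0.001, -1.842]
force: [0.7, 4.1, 5.9]
width: 0.0216
gripper_force: 8.0
```

>>> {"method": "carry_out", "body": {
  "commands": [
    [0,0,0,0],
    [0,0,0,0],
    [0,0,0,0],
    [0,0,0,0],
    [0,0,0.4,0],
    [0,0,1.0,0],
    [0,0,1.6,0],
    [0,0,2.2,0],
    [0,0,2.5,0],
    [0,0,2.5,0]
  ],
  "claw": 0
}}

```text
t: 14.5
eef_pos: [0.5238, 0.0482, 0.2045]
ee_rot: [-3.141, 0.001, -1.843]
force: [0.0, 0.4, 0.4]
width: 0.0874
gripper_force: 0.0
```

Run:
```python
from h import *
s=arm.get_state(); print(s["t"],s["eef_pos"],s["ee_rot"],s["force"])
for c in("wrist","top","scene"):
  p=arm.grab_frame(c)
  for n,z in dict(bar_handle=.096,pin_top=.132,knob_grip=.116).items():
    for m in arm.mark_of(p,n)[:1]: print(c,n,round(m["conf"],2),np.round(m["uv"]),np.round(at_z(p,m["uv"],z),4))
```

```text
14.5 [0.52377907 0.04820006 0.20453954] [-3.14054019e+00  1.10432810e-03 -1.84298427e+00] [0.04839016 0.41225604 0.40827998]
wrist bar_handle 0.89 [276. 208.] [0.5252 0.0516 0.096 ]
wrist pin_top 0.7 [276. 328.] [0.552  0.1478 0.132 ]
wrist knob_grip 0.58 [272. 145.] [ 0.5129 -0.0042  0.116 ]
top bar_handle 0.94 [246. 199.] [0.5354 0.0479 0.096 ]
top pin_top 0.35 [209. 191.] [0.5506 0.1431 0.132 ]
top knob_grip 0.64 [319. 224.] [ 0.4676 -0.1477  0.116 ]
scene bar_handle 0.61 [297. 197.] [0.5224 0.0416 0.096 ]
scene pin_top 0.49 [327. 180.] [0.561  0.1408 0.132 ]
scene knob_grip 0.51 [242. 217.] [ 0.4606 -0.1466  0.116 ]
```

>>> {"method": "carry_out", "body": {
  "commands": [
    [0.1,0.5,0,0],
    [0.3,1.1,0,0],
    [0.45,1.6,0,0],
    [0.57,1.91,0,0],
    [0.57,1.91,0,0],
    [0.57,1.91,0,0],
    [0.57,1.91,-0.4,0],
    [0.57,1.91,-0.8,0],
    [0.57,1.91,-1.2,0],
    [0.57,1.91,-1.2,0]
  ],
  "claw": 1
}}

```text
t: 16.35
eef_pos: [0.5509, 0.1423, 0.1429]
ee_rot: [3.139, -0.002, -1.844]
force: [-0.3, -0.6, 0.6]
width: 0.0008
gripper_force: 0.0
```

>>> {"method": "carry_out", "body": {
  "commands": [
    [0,0,-0.12,0],
    [0,0,-0.26,0],
    [0,0,-0.4,0],
    [0,0,-0.54,0],
    [0,0,-0.68,0],
    [0,0,-0.82,0],
    [0,0,-0.92,0],
    [0,0,-0.98,0],
    [0,0,-1.02,0],
    [0,0,-1.02,0]
  ]
}}

```text
t: 17.6
eef_pos: [0.5525, 0.1436, 0.0935]
ee_rot: [-3.141, 0.001, -1.843]
force: [1.5, -0.4, 2.3]
width: 0.0004
gripper_force: 1.6
```

>>> {"method": "carry_out", "body": {
  "commands": [
    [0,0,-0.02,0],
    [0,0,-0.04,0],
    [0,0,-0.06,0],
    [0,0,-0.06,0],
    [0,0,-0.06,0],
    [0,0,-0.06,0],
    [0,0,-0.06,0],
    [0,0,-0.06,0],
    [0,0,-0.06,0],
    [0,0,-0.06,0]
  ]
}}

```text
t: 18.85
eef_pos: [0.5526, 0.1437, 0.0921]
ee_rot: [-3.14, 0.001, -1.842]
force: [-5.3, -1.6, 18.8]
width: 0.0003
gripper_force: 9.1
```

>>> {"method": "carry_out", "body": {
  "commands": [
    [0,0,0.8,0],
    [0,0,1.8,0],
    [0,0,2.2,0],
    [-0.3,-1,2.2,1],
    [-0.6,-2,2.2,2],
    [-0.9,-3,2.2,3],
    [-1.2,-4,2.2,4],
    [-1.4,-4.9,2.2,5],
    [-1.65,-5.7,2.2,6],
    [-1.65,-5.76,2.2,6]
  ]
}}

```text
t: 20.1
eef_pos: [0.4683, -0.1462, 0.1998]
ee_rot: [3.141, 0.0, -1.217]
force: [-0.3, -0.2, -0.3]
width: 0.0003
gripper_force: 0.0
```

>>> {"method": "carry_out", "body": {
  "commands": [
    [0,0,0,0],
    [0,0,0,0],
    [0,0,0,0],
    [0,0,0,0],
    [0,0,0,0],
    [0,0,0,0],
    [0,0,0,0],
    [0,0,0,0],
    [0,0,0,0],
    [0,0,0,0]
  ],
  "claw": 0
}}

```text
t: 21.35
eef_pos: [0.4695, -0.1445, 0.2]
ee_rot: [3.142, 0.0, -1.215]
force: [-0.0, 0.1, 0.5]
width: 0.0869
gripper_force: 0.0
```

Run:
```python
from h import *
s=arm.get_state(); print(s["t"],s["eef_pos"],s["ee_rot"],s["q"][5])
for c in("wrist","top","scene"):
  p=arm.grab_frame(c)
  if c=="wrist": save(p,"w2.png")
  for n,z in dict(bar_handle=.096,pin_top=.092,knob_grip=.116).items():
    for m in arm.mark_of(p,n)[:1]: print(c,n,round(m["conf"],2),np.round(m["uv"]),np.round(at_z(p,m["uv"],z),4))
  for r in arm.regions_of(p,"knob_grip")[:1]:
    v,u=np.nonzero(r["pixels"])
    P=np.array([at_z(p,(x,y),.125)[:2] for x,y in zip(u,v)]); w,V=np.linalg.eigh(np.cov(P.T)); print(len(u),P.mean(0),np.sqrt(w),np.degrees(np.arctan2(V[1,1],V[0,1])))
```

```text
21.35 [ 0.46949364 -0.14450334  0.20002766] [ 3.14151985e+00  2.18763528e-05 -1.21465594e+00] 0.25360855238975943
wrist pin_top 0.61 [277. 197.] [ 0.472  -0.1507  0.092 ]
wrist knob_grip 0.72 [275. 212.] [ 0.471  -0.1436  0.116 ]
2689 [ 0.47248446 -0.14510149] [0.00683595 0.02217787] 108.23254773689288
top pin_top 0.63 [454. 206.] [ 0.5247 -0.5139  0.092 ]
scene bar_handle 0.78 [299. 196.] [0.5234 0.0467 0.096 ]
scene pin_top 0.5 [326. 184.] [0.5522 0.1495 0.092 ]
scene knob_grip 0.73 [245. 220.] [ 0.475  -0.1473  0.116 ]
237 [ 0.47997248 -0.14909408] [0.00924041 0.02394349] 115.951942883074
```

View pics/w2.png

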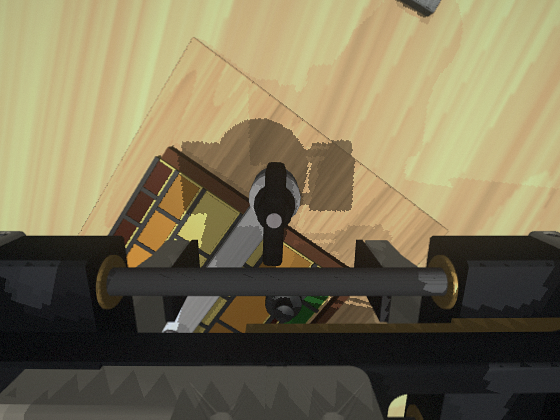

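>>> {"method": "carry_out", "body": {
  "commands": [
    [0.02,0,-0.3,-0.3],
    [0.02,0,-0.8,-0.3],
    [0.02,0,-1.3,-0.3],
    [0.02,0,-1.7,-0.3],
    [0.02,0,-1.95,-0.3],
    [0.02,0,-2.0,-0.3],
    [0.02,0,-2.0,-0.3],
    [0.02,0,-2.0,-0.3],
    [0.02,0,-2.0,-0.3],
    [0.02,0,-2.0,-0.3]
  ]
}}

```text
t: 23.35
eef_pos: [0.4707, -0.1445, 0.1004]
ee_rot: [-3.141, -0.0, -1.246]
force: [0.0, -0.4, -0.7]
width: 0.0879
gripper_force: 0.0
```

>>> {"method": "carry_out", "body": {
  "commands": [
    [0,0,0,0],
    [0,0,0,0],
    [0,0,0,0],
    [0,0,0,0],
    [0,0,0,0],
    [0,0,0,0],
    [0,0,0,0],
    [0,0,0,0],
    [0,0,0,0],
    [0,0,0,0]
  ],
  "claw": 1,
  "force": 12
}}

```text
t: 24.6
eef_pos: [0.4719, -0.1445, 0.101]
ee_rot: [-3.139, -0.001, -1.245]
force: [3.0, 0.6, 6.0]
width: 0.0234
gripper_force: 14.5
```

>>> {"method": "carry_out", "body": {
  "commands": [
    [0,0,0,1],
    [0,0,0,2],
    [0,0,0,3],
    [0,0,0,4],
    [0,0,0,5],
    [0,0,0,6],
    [0,0,0,7],
    [0,0,0,8],
    [0,0,0,8],
    [0,0,0,8]
  ]
}}

```text
t: 25.85
eef_pos: [0.4657, -0.1432, 0.1001]
ee_rot: [3.14, 0.008, -0.41]
force: [-16.0, 16.2, 24.7]
width: 0.0276
gripper_force: 22.8
```

Run:
```python
from h import *
s=arm.get_state(); print(s["t"],s["eef_pos"],s["ee_rot"],s["q"][5],s["moment"],s["force"])
```

```text
25.85 [ 0.46571254 -0.14320697  0.10007444] [ 3.14044205  0.00808487 -0.410197  ] 1.059511517336004 [ 5.73560999  6.152719   -0.57876008] [-15.97388147  16.17904811  24.71851956]
```

Run:
```python
from h import *
p=arm.grab_frame("wrist"); q=arm.grab_frame("scene")
a=p["pixels"][:,:,::-1][100:340,140:420]; b=q["pixels"][170:270,190:310,::-1]
cv2.imwrite("pics/c3.png",np.hstack([cv2.resize(x,(400,343),interpolation=2) for x in(a,b)]))
```

```text
(no output)
```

View pics/c3.png

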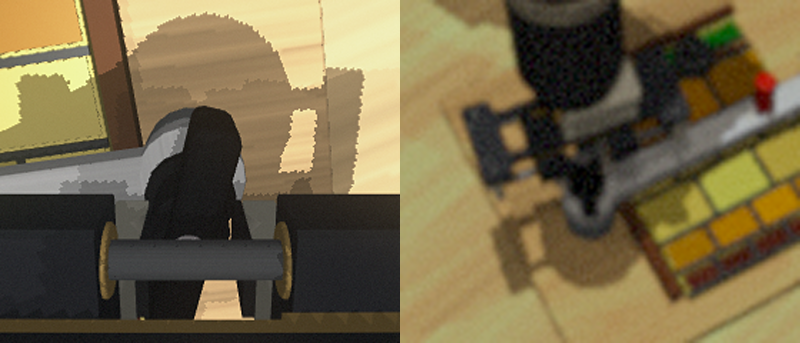

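>>> {"method": "carry_out", "body": {
  "commands": [
    [0,0,0,-0.5],
    [0,0,0,-0.5],
    [0,0,0,-0.5],
    [0,0,0,-0.5],
    [0,0,0,-0.5],
    [0,0,0.6,-0.5],
    [0,0,1.2,-0.5],
    [0,0,1.8,-0.5],
    [0,0,2.0,-0.5],
    [0,0,2.0,-0.5]
  ],
  "claw": 0
}}

```text
t: 27.2
eef_pos: [0.4707, -0.1444, 0.2002]
ee_rot: [-3.141, -0.001, -0.461]
force: [0.4, 0.7, -0.5]
width: 0.0877
gripper_force: 0.0
```

Run:
```python
from h import *
s=arm.get_state(); print(s["t"],s["eef_pos"],s["ee_rot"],s["q"][5],s["force"],s["moment"])
for c in("wrist","scene","top"):
  p=arm.grab_frame(c)
  if c=="wrist": P0=p
  if c=="scene": b=p["pixels"][170:270,190:310,::-1]
  for n,z in dict(knob_grip=.116,bar_handle=.096,pin_top=.092).items():
    for m in arm.mark_of(p,n)[:1]: print(c,n,round(m["conf"],2),np.round(m["uv"]),np.round(at_z(p,m["uv"],z),4))
  for r in arm.regions_of(p,"knob_grip")[:1]:
    v,u=np.nonzero(r["pixels"])
    P=np.array([at_z(p,(x,y),.125)[:2] for x,y in zip(u,v)]); w,V=np.linalg.eigh(np.cov(P.T)); print(len(u),P.mean(0),np.sqrt(w),np.degrees(np.arctan2(V[1,1],V[0,1])))
p=P0; a=p["pixels"][:,:,::-1][100:340,140:420]
cv2.imwrite("pics/c4.png",np.hstack([cv2.resize(x,(400,343),interpolation=2) for x in(a,b)]))
```

```text
27.2 [ 0.47065398 -0.14441541  0.20022406] [-3.14094717e+00 -7.45285625e-04 -4.60663589e-01] 1.0078697708524893 [ 0.41640464  0.66537422 -0.54289399] [-0.02711436  0.2225364  -0.01593912]
wrist knob_grip 0.95 [278. 213.] [ 0.4703 -0.144   0.116 ]
wrist bar_handle 0.56 [ 61. 245.] [0.5268 0.0528 0.096 ]
wrist pin_top 0.62 [276. 214.] [ 0.4636 -0.1387  0.092 ]
2741 [ 0.47457589 -0.14350108] [0.00696006 0.02207705] 144.04908926347485
scene knob_grip 0.55 [244. 216.] [ 0.4639 -0.1411  0.116 ]
scene bar_handle 0.65 [298. 194.] [0.5163 0.0512 0.096 ]
scene pin_top 0.39 [328. 185.] [0.5596 0.1535 0.092 ]
188 [ 0.47706724 -0.14790212] [0.00740964 0.02413321] 144.13611766653335
59 [ 0.44767872 -0.12664179] [0.00442394 0.00740854] 127.16445511506024
```

View pics/c4.png

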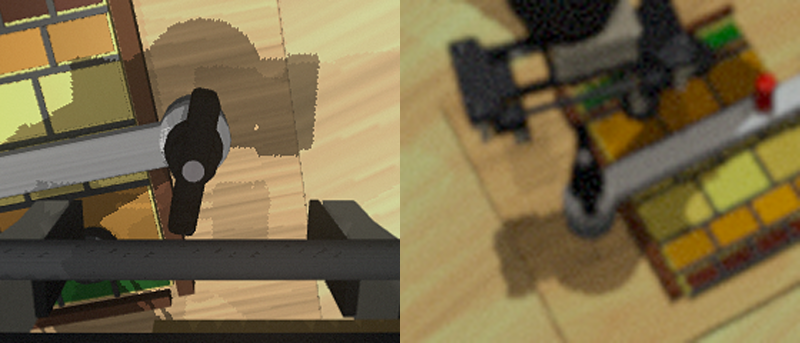

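>>> {"method": "carry_out", "body": {
  "commands": [
    [0,0,-0.5,-0.8],
    [0,0,-1.1,-1.65],
    [0,0,-1.6,-1.65],
    [0,0,-1.8,-1.65],
    [0,0,-1.8,-1.65],
    [0,0,-1.8,-1.65],
    [0,0,-1.8,-1.65],
    [0,0,-1.8,-1.65],
    [0,0,-1.8,-1.65],
    [0,0,-1.8,-1.65]
  ]
}}

```text
t: 29.2
eef_pos: [0.4705, -0.1445, 0.1101]
ee_rot: [-3.142, -0.0, -0.633]
force: [0.3, 0.9, 0.2]
width: 0.0874
gripper_force: 0.0
```

>>> {"method": "carry_out", "body": {
  "commands": [
    [0,0,0,0],
    [0,0,0,0],
    [0,0,0,0],
    [0,0,0,0],
    [0,0,0,0],
    [0,0,0,0],
    [0,0,0,0],
    [0,0,0,0],
    [0,0,0,0],
    [0,0,0,0]
  ],
  "claw": 1,
  "force": 15
}}

```text
t: 30.45
eef_pos: [0.4716, -0.1438, 0.1104]
ee_rot: [-3.14, -0.001, -0.633]
force: [2.1, 4.4, 0.9]
width: 0.0162
gripper_force: 15.0
```

Run:
```python
from h import *
s=arm.get_state(); print(s["t"],s["eef_pos"],s["ee_rot"],s["q"][5],s["force"],s["moment"],s["width"])
```

```text
30.45 [ 0.4716105  -0.14377683  0.11038021] [-3.13962031e+00 -1.23923617e-03 -6.33236994e-01] 0.8349796408530905 [2.11627745 4.3779166  0.9271718 ] [ 1.63070648 -0.5477572   0.01326515] 0.01615198162083373
```

>>> {"method": "carry_out", "body": {
  "commands": [
    [0.02,0.01,0,0.7],
    [0.02,0.01,0,1.4],
    [0.02,0.01,0,2.1],
    [0.02,0.01,0,2.8],
    [0.02,0.01,0,3.5],
    [0.02,0.01,0,4.2],
    [0.02,0.01,0,4.9],
    [0.02,0.01,0,5.2],
    [0.02,0.01,0,5.2],
    [0.02,0.01,0,5.2]
  ]
}}

```text
t: 31.7
eef_pos: [0.4718, -0.1436, 0.1103]
ee_rot: [-3.141, -0.001, -0.09]
force: [-1.2, 4.4, 5.1]
width: 0.0156
gripper_force: 17.8
```

Run:
```python
from h import *
s=arm.get_state(); print(s["t"],s["eef_pos"],s["ee_rot"],s["q"][5],s["force"],s["moment"],s["width"])
```

```text
31.7 [ 0.47180379 -0.14364499  0.1102945 ] [-3.14114978e+00 -6.33966946e-04 -8.99286674e-02] 1.3775040557699831 [-1.24205495  4.35760097  5.05149889] [1.94256083 0.34951591 0.04620589] 0.01563342263430919
```

>>> {"method": "carry_out", "body": {
  "commands": [
    [0,0,0,0],
    [0,0,0,0],
    [0,0,0,0],
    [0,0,0,0],
    [0,0,0,0],
    [0,0,0,0],
    [0,0,0,0],
    [0,0,0,0],
    [0,0,0,0],
    [0,0,0,0]
  ],
  "claw": 0
}}

```text
t: 32.95
eef_pos: [0.4715, -0.144, 0.1101]
ee_rot: [3.142, -0.0, -0.089]
force: [-0.0, -0.2, 0.1]
width: 0.0874
gripper_force: 0.0
```

Run:
```python
from h import *
p=arm.grab_frame("wrist"); q=arm.grab_frame("scene")
a=p["pixels"][:,:,::-1][60:340,140:420]; b=q["pixels"][170:270,190:310,::-1]
cv2.imwrite("pics/c5.png",np.hstack([cv2.resize(x,(400,400),interpolation=2) for x in(a,b)]))
for m in arm.mark_of(p,"knob_grip")[:1]:print(m["uv"],proj(p,[[.4718,-.1436,.116],[.4718,-.1436,.106]]))
```

```text
[276.0, 252.1] [[278.0622453  258.76683149]
 [277.97664162 251.33982867]]
```

View pics/c5.png

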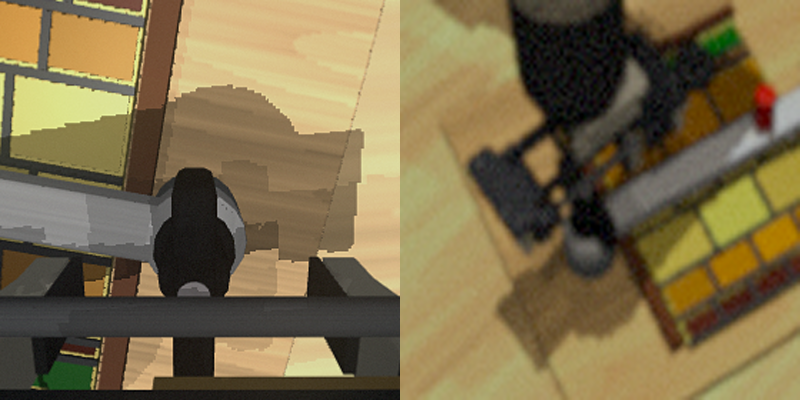

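>>> {"method": "carry_out", "body": {
  "commands": [
    [0,0,-0.1,0],
    [0,0,-0.2,0],
    [0,0,-0.2,0],
    [0,0,-0.2,0],
    [0,0,-0.2,0],
    [0,0,-0.2,0],
    [0,0,-0.2,0],
    [0,0,-0.2,0],
    [0,0,-0.2,0],
    [0,0,-0.2,0]
  ],
  "claw": 1,
  "force": 15
}}

```text
t: 34.35
eef_pos: [0.4712, -0.147, 0.1003]
ee_rot: [3.137, 0.001, -0.088]
force: [2.4, -21.7, -5.3]
width: 0.0312
gripper_force: 15.0
```

>>> {"method": "carry_out", "body": {
  "commands": [
    [0,0,0,0],
    [0,0,0,0],
    [0,0,0,0],
    [0,0,0,0],
    [0,0,0,0],
    [0,0,0,0],
    [0,0,0,0],
    [0,0,0,0],
    [0,0,0,0],
    [0,0,0,0]
  ]
}}

```text
t: 35.6
eef_pos: [0.4712, -0.147, 0.1003]
ee_rot: [3.137, 0.001, -0.088]
force: [1.9, -22.4, -4.6]
width: 0.0314
gripper_force: 15.0
```

Run:
```python
from h import *
s=arm.get_state(); print(s["t"],s["eef_pos"],s["ee_rot"],s["q"][5],s["force"],s["moment"],s["width"])
p=arm.grab_frame("wrist"); q=arm.grab_frame("scene")
a=p["pixels"][:,:,::-1][60:340,140:420]; b=q["pixels"][170:270,190:310,::-1]
cv2.imwrite("pics/c6.png",np.hstack([cv2.resize(x,(400,400),interpolation=2) for x in(a,b)]))
```

```text
35.6 [ 0.47117649 -0.1469624   0.10025474] [ 3.13737311e+00  7.20279250e-04 -8.81803931e-02] 1.378866131852477 [  1.85571696 -22.36341176  -4.62961976] [-7.97799741 -0.7594538   0.15461027] 0.03140394232896577
```

View pics/c6.png

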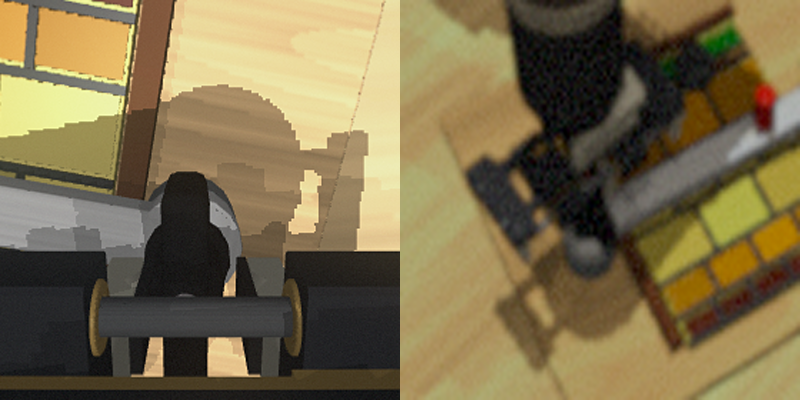

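>>> {"method": "carry_out", "body": {
  "commands": [
    [0,0,0,0],
    [0,0,0,0],
    [0,0,0,0],
    [0,0,0,0],
    [0,0,0.5,0],
    [0,0,1.1,0],
    [0,0,1.7,0],
    [0,0,2.0,0],
    [0,0,2.0,0],
    [0,0,2.0,0]
  ],
  "claw": 0
}}

```text
t: 36.95
eef_pos: [0.4708, -0.1438, 0.1988]
ee_rot: [-3.141, 0.002, -0.089]
force: [-0.4, 0.6, -0.5]
width: 0.0876
gripper_force: 0.0
```

Run:
```python
from h import *
s=arm.get_state(); print(s["t"],s["eef_pos"],s["ee_rot"],s["q"][5])
for k in range(2):
  p=arm.grab_frame("wrist")
  m=arm.mark_of(p,"knob_grip")[0]; print(m, proj(p,[[.4712,-.144,z] for z in(.134,.124,.116,.106)]))
  for r in arm.regions_of(p,"knob_grip")[:1]:
    v,u=np.nonzero(r["pixels"])
    P=np.array([at_z(p,(x,y),.125)[:2] for x,y in zip(u,v)]); w,V=np.linalg.eigh(np.cov(P.T)); print(len(u),u.min(),u.max(),v.min(),v.max(),P.mean(0),np.sqrt(w),np.degrees(np.arctan2(V[1,1],V[0,1])))
# ends of wing top at both hypotheses
a=np.radians(np.degrees(np.arctan2(V[1,1],V[0,1]))); d=np.array([np.cos(a),np.sin(a),0])*.04
for z in(.134,.124): print(z,proj(p,[np.array([.4712,-.144,z])+d,np.array([.4712,-.144,z])-d]))
c=p["pixels"][120:300,180:380,::-1]; cv2.imwrite("pics/c7.png",cv2.resize(c,(660,594),interpolation=2))
```

```text
36.95 [ 0.47081075 -0.14382619  0.19882668] [-3.14147667e+00  1.77604993e-03 -8.89743622e-02] 1.3787220535723834
{'uv': [277.3, 209.8], 'conf': 0.58} [[278.31492515 218.98859979]
 [278.24484649 215.18101579]
 [278.19263988 212.34469153]
 [278.13170572 209.03444448]]
2512 256 296 160 259 [ 0.47736945 -0.14259856] [0.00660378 0.0209662 ] 174.64356683365924
{'uv': [277.0, 207.9], 'conf': 0.56} [[278.13048488 219.11508488]
 [278.06352196 215.30211403]
 [278.01363441 212.46164406]
 [277.95540475 209.14641508]]
2552 256 295 160 259 [ 0.4774168  -0.14267505] [0.00666855 0.02112234] 174.24360405689907
0.134 [[277.50420323 266.68675189]
 [278.81572028 166.97190939]]
0.124 [[277.46378543 261.24196816]
 [278.71735626 165.1368354 ]]
```

View pics/c7.png

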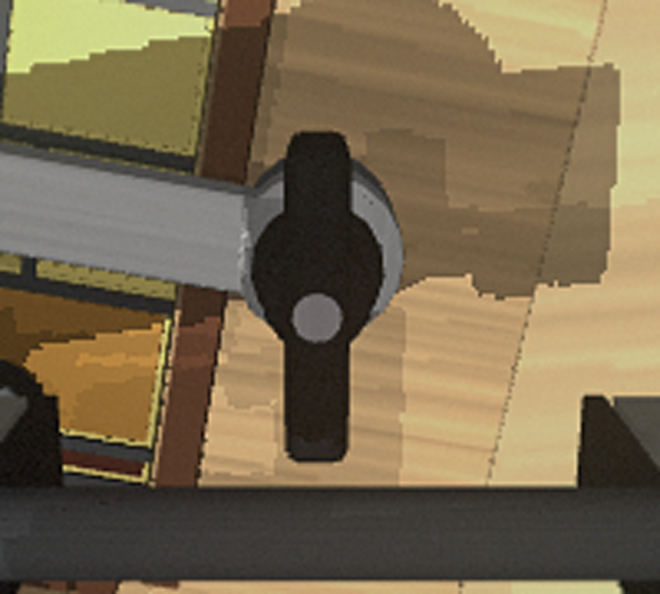

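>>> {"method": "carry_out", "body": {
  "commands": [
    [0,0,-0.5,0],
    [0,0,-1.1,0],
    [0,0,-1.6,0],
    [0,0,-1.8,0],
    [0,0,-1.82,0],
    [0,0,-1.82,0],
    [0,0,-1.82,0],
    [0,0,-1.82,0],
    [0,0,-1.82,0],
    [0,0,-1.82,0]
  ]
}}

```text
t: 38.5
eef_pos: [0.4715, -0.1439, 0.1092]
ee_rot: [-3.142, -0.0, -0.089]
force: [-0.4, -1.1, -0.2]
width: 0.0881
gripper_force: 0.0
```

>>> {"method": "carry_out", "body": {
  "commands": [
    [0,0,0,0],
    [0,0,0,0],
    [0,0,0,0],
    [0,0,0,0],
    [0,0,0,0],
    [0,0,0,0],
    [0,0,0,0],
    [0,0,0,0],
    [0,0,0,0],
    [0,0,0,0]
  ],
  "claw": 1,
  "force": 15
}}

```text
t: 39.75
eef_pos: [0.4727, -0.1438, 0.1103]
ee_rot: [-3.141, -0.003, -0.088]
force: [-1.5, 1.6, 9.7]
width: 0.0161
gripper_force: 17.7
```

>>> {"method": "carry_out", "body": {
  "commands": [
    [0.01,0,-0.006,-1],
    [0.02,0,-0.013,-2],
    [0.02,0,-0.02,-3],
    [0.02,0,-0.025,-4],
    [0.02,0,-0.03,-5],
    [0.02,0,-0.04,-6],
    [0.02,0,-0.045,-7],
    [0.02,0,-0.05,-8],
    [0.02,0,-0.06,-9],
    [0.02,0,-0.063,-10]
  ]
}}

```text
t: 41.0
eef_pos: [0.4733, -0.1448, 0.1098]
ee_rot: [-3.14, -0.003, -1.137]
force: [-11.7, 2.4, 38.6]
width: 0.0158
gripper_force: 40.5
```

>>> {"method": "carry_out", "body": {
  "commands": [
    [0,0,-0.005,-0.5],
    [0,0,-0.01,-1],
    [0,0,-0.01,-1.5],
    [0,0,-0.015,-2],
    [0,0,-0.02,-2.4],
    [0,0,-0.02,-2.8],
    [0,0,-0.02,-3.0],
    [0,0,-0.02,-3.0],
    [0,0,-0.02,-3.0],
    [0,0,-0.02,-3.0]
  ]
}}

```text
t: 42.25
eef_pos: [0.4736, -0.1451, 0.1096]
ee_rot: [-3.139, -0.003, -1.447]
force: [-14.1, 2.8, 43.8]
width: 0.0163
gripper_force: 45.2
```

Run:
```python
from h import *
s=arm.get_state(); print(s["t"],s["eef_pos"],s["ee_rot"],s["q"][5],s["force"],s["moment"],s["width"])
```

```text
42.25 [ 0.47358697 -0.14506553  0.10957839] [-3.13890048e+00 -3.09164475e-03 -1.44702133e+00] 0.018227165503659725 [-14.0503889    2.80382087  43.82337758] [0.74253583 5.69661207 0.49783476] 0.016250208177398095
```

>>> {"method": "carry_out", "body": {
  "commands": [
    [0,0,0.03,0],
    [0,0,0.06,0],
    [0,0,0.08,0],
    [0,0,0.08,-0.3],
    [0,0,0.08,-0.6],
    [0,0,0.08,-0.8],
    [0,0,0.08,-1.0],
    [0,0,0.08,-1.0],
    [0,0,0.08,-1.0],
    [0,0,0.08,-1.0]
  ]
}}

```text
t: 43.5
eef_pos: [0.473, -0.1448, 0.11]
ee_rot: [-3.141, -0.002, -1.553]
force: [-1.5, -4.0, 8.0]
width: 0.0163
gripper_force: 29.3
```

Run:
```python
from h import *
s=arm.get_state(); print(s["t"],s["eef_pos"],s["ee_rot"],s["q"][5],s["force"],s["moment"],s["width"],s["gripper_force"])
```

```text
43.5 [ 0.4729631  -0.14480553  0.1100042 ] [-3.14082391e+00 -1.64783242e-03 -1.55341997e+00] -0.08661502451974787 [-1.50571332 -3.99908577  7.9767072 ] [-1.61076371  0.86281241  0.39781586] 0.016311406931099257 29.273589430376887
```

>>> {"method": "carry_out", "body": {
  "commands": [
    [0,0,0,0.1],
    [0,0,0,0.1],
    [0,0,0,0.1],
    [0,0,0,0.1],
    [0,0,0.4,0.1],
    [0,0,1.0,0.1],
    [0,0,1.6,0.1],
    [0,0,1.85,0.1],
    [0,0,1.85,0.1],
    [0,0,1.85,0.1]
  ],
  "claw": 0
}}

```text
t: 44.75
eef_pos: [0.4717, -0.1438, 0.2001]
ee_rot: [3.14, 0.0, -1.545]
force: [0.2, 0.5, 0.2]
width: 0.0878
gripper_force: 0.0
```

Run:
```python
from h import *
s=arm.get_state(); print(s["t"],s["eef_pos"],s["ee_rot"],s["q"][5])
for k in range(2):
  p=arm.grab_frame("wrist")
  m=arm.mark_of(p,"knob_grip")[0]; print(m, proj(p,[[.4712,-.144,z] for z in(.116,.106,.102)]))
  for r in arm.regions_of(p,"knob_grip")[:1]:
    v,u=np.nonzero(r["pixels"])
    P=np.array([at_z(p,(x,y),.125)[:2] for x,y in zip(u,v)]); w,V=np.linalg.eigh(np.cov(P.T)); a=np.arctan2(V[1,1],V[0,1]); print(len(u),u.min(),u.max(),v.min(),v.max(),P.mean(0),np.sqrt(w),np.degrees(a))
d=np.array([np.cos(a),np.sin(a),0])*.04
for z in(.134,.124,.120): print(z,proj(p,[np.array([.4712,-.144,z])+d,np.array([.4712,-.144,z])-d]))
c=p["pixels"][120:300,180:380,::-1]; cv2.imwrite("pics/c8.png",cv2.resize(c,(660,594),interpolation=2))
```

```text
44.75 [ 0.47174301 -0.14384817  0.20014612] [ 3.13963174e+00  3.16403898e-04 -1.54468838e+00] -0.07671607150181625
{'uv': [278.3, 210.0], 'conf': 0.6} [[276.93109793 211.21533613]
 [276.88701954 207.98202905]
 [276.87028127 206.75423681]]
2266 257 296 160 258 [ 0.47151287 -0.14944001] [0.0062603  0.02137686] 94.34153065442261
{'uv': [279.5, 206.0], 'conf': 0.96} [[277.21024005 211.28071185]
 [277.15642992 208.05119642]
 [277.13599508 206.8247888 ]]
2295 258 296 160 258 [ 0.47155418 -0.14947451] [0.0063169  0.02139808] 94.51648023282978
0.134 [[279.91544092 265.16072169]
 [274.47511066 165.87484974]]
0.124 [[279.75859888 259.8224116 ]
 [274.52725046 164.12692511]]
0.12 [[279.69910794 257.79768142]
 [274.54692667 163.46732698]]
```

View pics/c8.png

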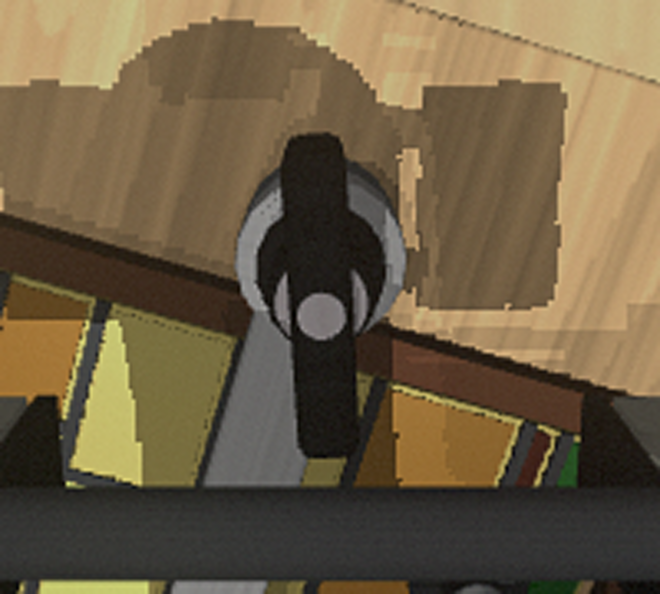

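```bash
python3 -c "
from station import arm
print(arm.job_done())"
```

```text
the job is handed in; nothing more can be done
None
```

The job is handed in: bar home in the fork, pin pressed to its stop, knob dropped into its thread and turned tight, everything let go. The verdict was not reported; the knob's final turn (about -1.22 rad) and sink (about 14 mm) are estimates from the last wrist picture and the resistance felt at the stop.

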